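# Break the lid stay and shut the green mould-tool chest

### The job

Shut the green tool chest. Its lid is held open by a locked folding stay: press down on the stay's yellow pad to break the knee, so that it bends downwards, and then lower the lid until it is fully shut. Leave the blue chest standing open.

Things in the scene. Friction and masses are not known exactly. Their poses are not given: they have to be found in the camera images.
- green_pad (a point): Centre of the top of the yellow pad on the knee of the green chest's stay: 44 x 34 mm, 6 thick, level while locked, 195 mm above the bench, open from above, lid 65 mm behind. Two 111 mm links run below it along the chest's left (+y) wall, locked 6 mm over centre. It goes down with 5 N, 15 N by 25 mm down, where it has swung 19 mm towards the hinge. Past 6 mm the knee is broken and stays so.
- green_hinge (a point): Middle of the green lid's hinge line, on the chest's back top edge, 130 mm above the bench. Its axes are the chest's: x points from front to back (the chest reaches from 0 to -220 mm), y along the hinge (chest and lid reach 130 mm either way), z up. The lid, a 220 x 260 x 10 mm board, turns about y; opened, it stands up from here.
- green_lid (a joint): Green lid angle, rad: 0 as it stands open (80 degrees from shut, leaning 10 degrees towards the chest's front, its top edge 350 mm above the bench), 1.396 fully shut. A stiff hinge (0.55 N m) keeps it wherever it is left; pushed on its outer (back, then upper) face 170 mm from the hinge it moves with about 4 N once the knee is broken. The locked stay stops it near 0.
- blue_lid (a joint): Lid angle of the like blue chest (bystander, its stay at its right side; its lid too stands up to 350 mm above the bench), rad: 0 open as it stands, 1.396 shut.

How it is judged:
By the outcome, as a careful person would: the job done as asked, in the order asked, and still so for the second after the job is handed in, with the robot touching nothing.
It also fails if it takes over 48 s, if anything falls off the work surface, if the arm or the gripper's body presses on something with over 40 N, if the wrist force passes 120 N, or if a joint passes its speed limit or range.

### The arm

A 6-joint arm with a two-finger parallel gripper is mounted at the origin on the work surface. World frame = base frame: x ahead of the robot, y to its left, z up, the work surface at z = 0. Lengths are in m, angles in rad, forces in N, time in s.
With the tool pointing down it reaches from about 0.375 to 0.9 m from the base axis. Payload 3.1 kg.
Tool frame: the origin (TCP) lies midway between the tips of the shut fingers; the grasp point (between the pads) lies 19 mm behind it (manip.grasp_offset is the distance from the TCP to the grasp point, in m); z points along the fingers, y is the line along which they close (so a half turn about z gives the same grasp; the last joint's range is limited). The gripper opens to 85 mm and grips with 20 to 120 N. Pads are 22 mm wide; open, the fingers measure 114 mm over their backs; the gripper's body (76 mm by 85 mm) begins 54 mm behind the grasp point. The pads swing forward as they close: fully open they stand 13 mm farther back than shut.
Start: joints at [0.977, 0.527, 1.433, -0, 1.181, -0.178], TCP at [0.252, 0.572, 0.231] pointing down, gripper open.
Joint ranges: [-3.08, 3.08], [-0.75, 2.2], [0.22, 2.44], [-1.43, 4.57], [0, 2.65], [-2.85, 2.85]. Speed limits (rad/s): [2.79, 2.79, 3.14, 3.14, 3.14, 3.14].

### API

Orientations are given as a unit quaternion [x, y, z, w].
In Python, from station import sensors, cams, order, manip gives the robot as it stands.
- The arm moves only by the tool move_arm, never from a script. Its argument "targets" is a list of rows, each an object of numbers: "dx", "dy", "dz": the shift along the world's x, y, z normalised to -1 to 1, where 1 is 25 mm; "rx", "ry", "rz": the turn, a rotation vector about the world's x, y, z normalised to -1 to 1, where 1 is 30 degrees. A call has exactly 10 rows; each row shifts and turns the commanded pose from where the row before left it; what a row does not reach is not made up. A row lasts 1/8 s, in which the tool goes at most 62.5 mm and 10.7 degrees, less where a joint would pass 70% of its speed; a pose out of reach is approached as far as the arm can. A call with a number of a shift or a turn outside -1 to 1 is refused whole. A call with a gripper value outside its range is refused whole. "claw" is the opening in per cent of the stroke, from 0 (shut) to 100 (fully open), set as the call begins (left out, the last holds). The fingers move at their own pace and stop on an object; "newtons" is the grip in N (left out, the last holds). Time passes only in rows, so rows that do not move let the fingers close, or fill a call up. It gives the time, the measured TCP pose, the force, the opening and the grip force at its end, in the units of the state.
- sensors.sense(): the state, without advancing time (a new reading comes with each control period).
- cams.snapshot(name): name is "side" or "top" or "wrist"; returns the picture (480x640x3 uint8, red, green, blue); there is no depth.
- cams.camera_model(name): a dict with "fx", "fy", "cx", "cy" (pixels), "distortion" ([k1, k2, p1, p2, k3] as OpenCV has them; the pictures are not rectified), "extrinsics" (4x4, takes a point from world to camera coordinates). Camera axes: x right, y down, z forward; pixel columns grow to the right and rows downward; lengths in m; the calibration is good to about 2 mm. A picture is of the moment at which its call begins: read the wrist's pose just before it. camera_model takes no time and is no camera call; for the wrist camera it gives the pose at the moment of the call.
- order.sign_off(): hands the job in; it is judged then, once.
The state is a dict: "t": time; "q": joint angles; "qd": joint speeds; "tau": joint torques, N m; "tcp_pos": TCP position; "tool_rot": TCP orientation; "force": force on the tool from outside, world axes, zero at the start; "ft_torque": the same for the moment, N m; "finger_gap": opening from 0.0 (shut) to 1.0 (fully open); "gripper_force": force on a finger pad.
Only numpy, scipy, OpenCV 4.12 (cv2) and the standard library are available. Lean on these libraries where they do the work, as an engineer would, in place of code of your own. Each camera call takes 0.05 s, during which the arm holds its last target. There are 200 camera calls.

## Working session

There is one attempt and no reset: what is moved stays moved. The work goes in short steps, Python scripts to look and compute and a tool call to move; the robot and the scene stay as the last step left them, time stands still between calls to the robot, and variables do not carry over. Pictures are saved under pics/ and viewed, at most 10 in all, crops included, and the job is handed in when it is done.

Besides the shell and the picture viewer there is one more tool, called after "Call:" as name([rows], argument=value, ...), one row to a line, values as JSON. move_arm: Moves the arm, as the interface text tells. Scaled input: -1 to 1 covers 25 mm each way for a shift and 30 degrees each way for a turn. Its arguments: {"type":"object","properties":{"targets":{"type":"array"},"claw":{"type":"number"},"newtons":{"type":"number"}},"required":["targets"]}

```bash
mkdir -p pics; ls; cat > h.py <<'E'
import numpy as np, cv2
from station import sensors, cams, order, manip
def ray(m,uv):
    K=np.array([[m['fx'],0,m['cx']],[0,m['fy'],m['cy']],[0,0,1]]);T=np.array(m['extrinsics'])
    p=cv2.undistortPoints(np.array([[uv]],float),K,np.array(m['distortion'],float))[0,0]
    R=T[:3,:3];return -R.T@T[:3,3], R.T@np.array([p[0],p[1],1])
def onz(m,uv,z):
    o,d=ray(m,uv);return o+d*(z-o[2])/d[2]
E
python3 - <<'E'
from h import *
for n in('top','side'):
    im=cams.snapshot(n);cv2.imwrite(f'pics/{n}0.png',im[:,:,::-1])
    m=cams.camera_model(n);print(n,ray(m,(320,240)))
    hsv=cv2.cvtColor(im,cv2.COLOR_RGB2HSV)
    for c,lo,hi in(('y',22,34),('g',45,85),('b',95,125)):
        k=cv2.inRange(hsv,(lo,110,60),(hi,255,255))
        N,_,s,ce=cv2.connectedComponentsWithStats(k)
        for i in range(1,N):
            if s[i,4]>40: print(c,s[i],ce[i].round(1))
E
```

```text
pics
top (array([0.43357529, 0.04058344, 1.22043852]), array([ 0.10843926, -0.00705828, -0.99445292]))
y [  415    98   168    86 11924] [497.8 140.1]
y [252 237  20  22 300] [261.8 247.4]
y [385 247  22  24 369] [395.4 258.3]
y [ 67 442  20  16 158] [ 77.1 447.7]
b [205 193  50  19 267] [229.5 201.9]
b [ 157  205  134  120 6310] [228.2 268.7]
b [121 220  46  16 221] [145.4 227.9]
b [   0  278   24   90 1909] [ 10.6 321.4]
side (array([0.08764787, 0.05525339, 1.00274999]), array([ 0.5215942 , -0.00777004, -0.85329903]))
y [ 474  170  114   65 4566] [537.2 206.1]
y [419 172  90  18 667] [450.2 178.4]
y [431 227  26   8  68] [443.1 230.4]
y [253 250  23  23 343] [263.9 261.4]
y [399 262  24  25 370] [410.  274.4]
g [485 170  42  12 112] [505.5 175.5]
g [395 187  51  13 148] [419.8 192.7]
g [489 237  13  22  48] [495.1 247. ]
g [379 253  29  43 260] [394.2 278.4]
g [ 400  254  104   86 2170] [449.1 300.6]
g [501 260  26  53 131] [515.5 292. ]
b [209 177  52  16 251] [234.4 184.5]
b [116 198  52  17 263] [141.2 206.1]
b [ 152  234  142  120 5485] [225.5 305.4]
b [270 271   7  16  56] [273.3 277.7]
```

View pics/top0.png

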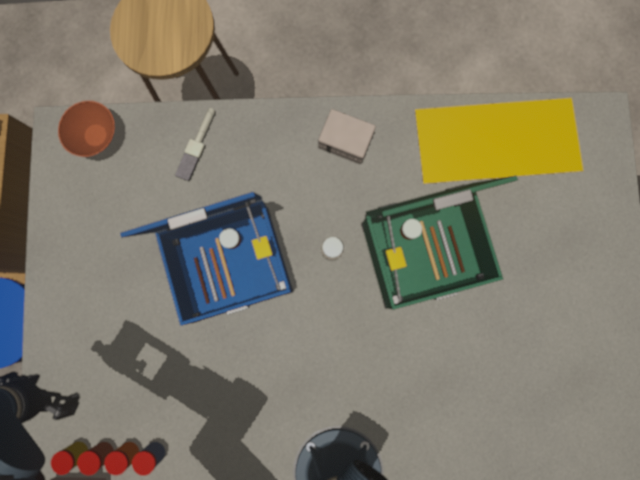

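View pics/side0.png

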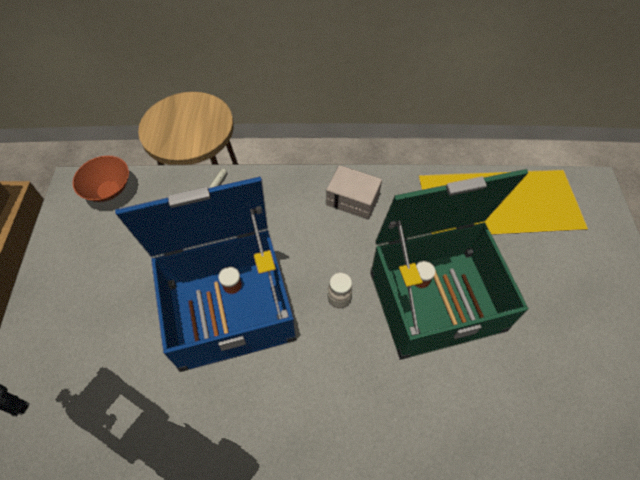

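The top view shows the green chest on the right, with its pad at (395,258), front top corners at about (391,306) and (500,277), and lid top edge from (366,214) to (517,178). The side view shows the pad at (410,274) and lid top corners at about (393,190) and (525,173).

```bash
python3 - <<'E'
from h import *
t=cams.camera_model('top');s=cams.camera_model('side')
def tri(a,b):
    o,d=ray(t,a);p,e=ray(s,b)
    k=np.linalg.lstsq(np.c_[d,-e],p-o,rcond=None)[0];A=o+k[0]*d;B=p+k[1]*e
    return ((A+B)/2).round(3),np.linalg.norm(A-B).round(4)
print('pad',onz(t,(395.4,258.3),.195),onz(s,(410,274.4),.195),tri((395.4,258.3),(410,274.4)))
print('FL',onz(t,(391,307),.13),onz(s,(406,356),.13),'FR',onz(t,(500,277),.13),onz(s,(526,308),.13))
print('lidR',onz(t,(517,178),.35),onz(s,(525,173),.35),'lidhandle',tri((453,200),(467,186)))
print('blue lid',onz(t,(122,235),.35),onz(t,(255,194),.35))
FL=onz(t,(391,307),.13);FR=onz(t,(500,277),.13)
y=(FL-FR);print('width',np.linalg.norm(y));y/=np.linalg.norm(y);x=np.array([y[1],-y[0],0])
print('x',x,'yaw',np.degrees(np.arctan2(x[1],x[0])))
h=(FL+FR)/2+.22*x;print('hinge',h,'lidtop mid exp',h-x*.038+[0,0,.22])
pad=onz(t,(395.4,258.3),.195);print('pad in chest',(pad-h)@x,(pad-h)@y)
st=sensors.sense();print(st['tcp_pos'],st['tool_rot'],st['t'])
E
```

```text
pad [ 0.50308025 -0.12555247  0.195     ] [ 0.50284021 -0.12605717  0.195     ] (array([ 0.503, -0.126,  0.195]), np.float64(0.0005))
FL [ 0.39897042 -0.12219936  0.13      ] [ 0.36096772 -0.11551155  0.13      ] FR [ 0.46040196 -0.36992223  0.13      ] [ 0.45750031 -0.37253632  0.13      ]
lidR [ 0.63559964 -0.33043773  0.35      ] [ 0.62890438 -0.3249755   0.35      ] lidhandle (array([ 0.596, -0.21 ,  0.352]), np.float64(0.0013))
blue lid [0.54526387 0.39843877 0.35      ] [0.61591202 0.1518573  0.35      ]
width 0.25522628204995096
x [0.97060094 0.24069442 0.        ] yaw 13.927529459193298
hinge [ 0.6432184  -0.19310803  0.13      ] lidtop mid exp [ 0.60633556 -0.20225441  0.35      ]
pad in chest -0.1197579741414719 0.09929995642367047
[0.25206621 0.57121643 0.23042239] [ 2.06411885e-01  9.78464696e-01 -9.12111373e-04 -3.73440529e-04] 0.1
```

Call:
move_arm([
  {"dx": 0.4, "dy": -1, "dz": 0.7, "rz": -0.17},
  {"dx": 0.4, "dy": -1, "dz": 0.7, "rz": -0.17},
  {"dx": 0.4, "dy": -1, "dz": 0.7, "rz": -0.17},
  {"dx": 0.4, "dy": -1, "dz": 0.7, "rz": -0.17},
  {"dx": 0.4, "dy": -1, "dz": 0.7, "rz": -0.17},
  {"dx": 0.4, "dy": -1, "dz": 0.7, "rz": -0.17},
  {"dx": 0.4, "dy": -1, "dz": 0.7, "rz": -0.17},
  {"dx": 0.4, "dy": -1, "dz": 0.7, "rz": -0.17},
  {"dx": 0.4, "dy": -1, "dz": 0.7, "rz": -0.17},
  {"dx": 0.4, "dy": -1, "dz": 0.7, "rz": -0.17},
], claw=0)

```text
schema error: expected keys dx, dy, dz, rx, ry, rz
```

Call:
move_arm([
  {"dx": 0.4, "dy": -1},
  {"dx": 0.4, "dy": -1},
  {"dx": 0.4, "dy": -1},
  {"dx": 0.4, "dy": -1},
  {"dx": 0.4, "dy": -1},
  {"dx": 0.4, "dy": -1},
  {"dx": 0.4, "dy": -1},
  {"dx": 0.4, "dy": -1},
  {"dx": 0.4, "dy": -1},
  {"dx": 0.4, "dy": -1},
])

```text
schema error: expected keys dx, dy, dz, rx, ry, rz
```

Call:
move_arm([
  {"dx": 0.4, "dy": -1, "dz": 0.7, "rx": 0, "ry": 0, "rz": -0.17},
  {"dx": 0.4, "dy": -1, "dz": 0.7, "rx": 0, "ry": 0, "rz": -0.17},
  {"dx": 0.4, "dy": -1, "dz": 0.7, "rx": 0, "ry": 0, "rz": -0.17},
  {"dx": 0.4, "dy": -1, "dz": 0.7, "rx": 0, "ry": 0, "rz": -0.17},
  {"dx": 0.4, "dy": -1, "dz": 0.7, "rx": 0, "ry": 0, "rz": -0.17},
  {"dx": 0.4, "dy": -1, "dz": 0.7, "rx": 0, "ry": 0, "rz": -0.17},
  {"dx": 0.4, "dy": -1, "dz": 0.7, "rx": 0, "ry": 0, "rz": -0.17},
  {"dx": 0.4, "dy": -1, "dz": 0.7, "rx": 0, "ry": 0, "rz": -0.17},
  {"dx": 0.4, "dy": -1, "dz": 0.7, "rx": 0, "ry": 0, "rz": -0.17},
  {"dx": 0.4, "dy": -1, "dz": 0.7, "rx": 0, "ry": 0, "rz": -0.17},
], claw=0)

```text
t: 1.35
tcp_pos: [0.3523, 0.3207, 0.4065]
tool_rot: [0.609, 0.793, -0.0, -0.0]
force: [0.9, 0.3, 0.5]
finger_gap: -0.001
gripper_force: 0.0
```

Call:
move_arm([
  {"dx": 0.4, "dy": -1, "dz": 0, "rx": 0, "ry": 0, "rz": 0},
  {"dx": 0.4, "dy": -1, "dz": 0, "rx": 0, "ry": 0, "rz": 0},
  {"dx": 0.4, "dy": -1, "dz": 0, "rx": 0, "ry": 0, "rz": 0},
  {"dx": 0.4, "dy": -1, "dz": 0, "rx": 0, "ry": 0, "rz": 0},
  {"dx": 0.4, "dy": -1, "dz": 0, "rx": 0, "ry": 0, "rz": 0},
  {"dx": 0.4, "dy": -1, "dz": 0, "rx": 0, "ry": 0, "rz": 0},
  {"dx": 0.4, "dy": -1, "dz": 0, "rx": 0, "ry": 0, "rz": 0},
  {"dx": 0.4, "dy": -1, "dz": 0, "rx": 0, "ry": 0, "rz": 0},
  {"dx": 0.4, "dy": -1, "dz": 0, "rx": 0, "ry": 0, "rz": 0},
  {"dx": 0.4, "dy": -1, "dz": 0, "rx": 0, "ry": 0, "rz": 0},
])

```text
t: 2.6
tcp_pos: [0.4523, 0.0709, 0.4059]
tool_rot: [0.608, 0.794, -0.0, -0.0]
force: [0.6, -0.8, -0.6]
finger_gap: 0.002
gripper_force: 0.0
```

Call:
move_arm([
  {"dx": 0.2, "dy": -0.79, "dz": -0.66, "rx": 0.01, "ry": -0.04, "rz": 0},
  {"dx": 0.2, "dy": -0.79, "dz": -0.66, "rx": 0.01, "ry": -0.04, "rz": 0},
  {"dx": 0.2, "dy": -0.79, "dz": -0.66, "rx": 0.01, "ry": -0.04, "rz": 0},
  {"dx": 0.2, "dy": -0.79, "dz": -0.66, "rx": 0.01, "ry": -0.04, "rz": 0},
  {"dx": 0.2, "dy": -0.79, "dz": -0.66, "rx": 0.01, "ry": -0.04, "rz": 0},
  {"dx": 0.2, "dy": -0.79, "dz": -0.66, "rx": 0.01, "ry": -0.04, "rz": 0},
  {"dx": 0.2, "dy": -0.79, "dz": -0.66, "rx": 0.01, "ry": -0.04, "rz": 0},
  {"dx": 0.2, "dy": -0.79, "dz": -0.66, "rx": 0.01, "ry": -0.04, "rz": 0},
  {"dx": 0.2, "dy": -0.79, "dz": -0.66, "rx": 0.01, "ry": -0.04, "rz": 0},
  {"dx": 0.2, "dy": -0.79, "dz": -0.66, "rx": 0.01, "ry": -0.04, "rz": 0},
])

```text
t: 3.85
tcp_pos: [0.5022, -0.1263, 0.2405]
tool_rot: [0.604, 0.79, 0.084, 0.067]
force: [-0.0, 0.9, 0.6]
finger_gap: -0.002
gripper_force: 0.0
```

```bash
python3 - <<'E'
from h import *
a=cams.snapshot('side')[150:400,250:570];b=cams.snapshot('top')[120:370,300:620]
cv2.imwrite('pics/a1.png',np.hstack([a,b])[:,:,::-1])
E
```

```text
(no output)
```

View pics/a1.png

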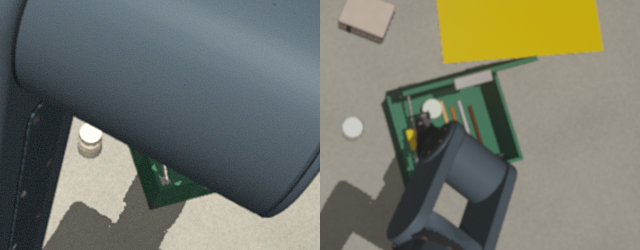

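The view shows the arm's body ahead of the chest's front and the pad partly visible at about (395,255) in the top picture, left of the gripper. I'll check where the TCP projects.

```bash
python3 - <<'E'
from h import *
m=cams.camera_model('top');K=np.array([[m['fx'],0,m['cx']],[0,m['fy'],m['cy']],[0,0,1]]);T=np.array(m['extrinsics'])
P=np.array([[.5022,-.1263,.2405],[.503,-.126,.195]])
print(cv2.projectPoints(P,cv2.Rodrigues(T[:3,:3])[0],T[:3,3],K,np.array(m['distortion'],float))[0])
w=cams.camera_model('wrist');print(ray(w,(320,240)))
cv2.imwrite('pics/w1.png',cams.snapshot('wrist')[:,:,::-1])
E
```

```text
[[[399.36624411 257.13075224]]

 [[395.61265192 258.33343237]]]
(array([ 0.4532876 , -0.06735036,  0.37936105]), array([ 0.27240486, -0.21420323, -0.93805224]))
```

View pics/w1.png

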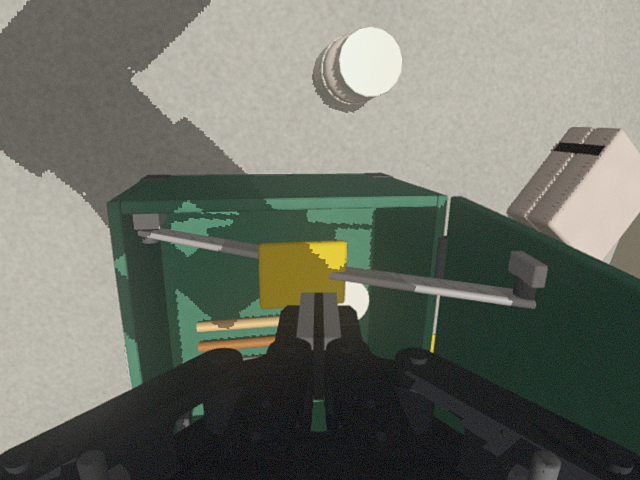

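The wrist view shows the shut finger tips at (318,300) just above the pad at (303,275), with the stay and lid clear of the gripper. I'll press now.

Call:
move_arm([
  {"dx": 0, "dy": 0, "dz": -0.55, "rx": 0, "ry": 0, "rz": 0},
  {"dx": 0, "dy": 0, "dz": -0.55, "rx": 0, "ry": 0, "rz": 0},
  {"dx": 0, "dy": 0, "dz": -0.55, "rx": 0, "ry": 0, "rz": 0},
  {"dx": 0, "dy": 0, "dz": -0.15, "rx": 0, "ry": 0, "rz": 0},
  {"dx": 0.05, "dy": 0.01, "dz": -0.2, "rx": 0, "ry": 0, "rz": 0},
  {"dx": 0.1, "dy": 0.02, "dz": -0.2, "rx": 0, "ry": 0, "rz": 0},
  {"dx": 0.1, "dy": 0.03, "dz": -0.2, "rx": 0, "ry": 0, "rz": 0},
  {"dx": 0.1, "dy": 0.03, "dz": -0.2, "rx": 0, "ry": 0, "rz": 0},
  {"dx": 0, "dy": 0, "dz": 0, "rx": 0, "ry": 0, "rz": 0},
  {"dx": 0, "dy": 0, "dz": 0, "rx": 0, "ry": 0, "rz": 0},
])

```text
t: 5.25
tcp_pos: [0.5153, -0.1236, 0.1788]
tool_rot: [0.604, 0.789, 0.087, 0.071]
force: [5.6, 6.2, 7.0]
finger_gap: -0.0
gripper_force: 4.1
```

Call:
move_arm([
  {"dx": 0.15, "dy": 0.03, "dz": -0.2, "rx": 0, "ry": 0, "rz": 0},
  {"dx": 0.1, "dy": 0, "dz": -0.1, "rx": 0, "ry": 0, "rz": 0},
  {"dx": 0, "dy": 0, "dz": 0, "rx": 0, "ry": 0, "rz": 0},
  {"dx": 0, "dy": 0, "dz": 0.5, "rx": 0, "ry": 0, "rz": 0},
  {"dx": -0.2, "dy": 0, "dz": 1, "rx": 0, "ry": 0, "rz": 0},
  {"dx": -0.2, "dy": 0, "dz": 1, "rx": 0, "ry": 0, "rz": 0},
  {"dx": 0, "dy": 0, "dz": 1, "rx": 0, "ry": 0, "rz": 0},
  {"dx": 0, "dy": 0, "dz": 1, "rx": 0, "ry": 0, "rz": 0},
  {"dx": 0, "dy": 0, "dz": 1, "rx": 0, "ry": 0, "rz": 0},
  {"dx": 0, "dy": 0, "dz": 1, "rx": 0, "ry": 0, "rz": 0},
])

```text
t: 6.5
tcp_pos: [0.5068, -0.1229, 0.3324]
tool_rot: [0.604, 0.79, 0.084, 0.067]
force: [-0.3, 0.5, -0.4]
finger_gap: -0.001
gripper_force: 0.0
```

```bash
python3 - <<'E'
from h import *
cv2.imwrite('pics/w2.png',cams.snapshot('wrist')[:,:,::-1])
E
```

```text
(no output)
```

View pics/w2.png

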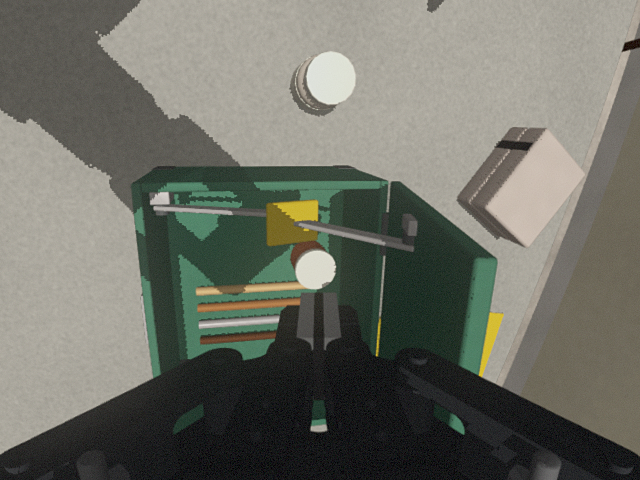

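The wrist view shows the pad moved towards the hinge, from (303,275) to (292,222), and the links bent: the knee is broken. Next I go over the lid and behind it.

Call:
move_arm([
  {"dx": 0, "dy": 0, "dz": 1, "rx": 0, "ry": 0, "rz": 0},
  {"dx": 0, "dy": 0, "dz": 1, "rx": 0, "ry": 0, "rz": 0},
  {"dx": 0, "dy": 0, "dz": 1, "rx": 0, "ry": 0, "rz": 0},
  {"dx": 0.95, "dy": 0, "dz": 0, "rx": -0.014, "ry": 0.057, "rz": 0},
  {"dx": 0.95, "dy": 0, "dz": 0, "rx": -0.014, "ry": 0.057, "rz": 0},
  {"dx": 0.95, "dy": 0, "dz": 0, "rx": -0.014, "ry": 0.057, "rz": 0},
  {"dx": 0.95, "dy": 0, "dz": 0, "rx": -0.014, "ry": 0.057, "rz": 0},
  {"dx": 0.95, "dy": 0, "dz": 0, "rx": -0.014, "ry": 0.057, "rz": 0},
  {"dx": 0.95, "dy": 0, "dz": 0, "rx": -0.014, "ry": 0.057, "rz": 0},
  {"dx": 0.95, "dy": 0, "dz": 0, "rx": -0.014, "ry": 0.057, "rz": 0},
])

```text
t: 7.8
tcp_pos: [0.674, -0.123, 0.4057]
tool_rot: [0.608, 0.794, -0.0, -0.001]
force: [0.3, 0.1, 0.8]
finger_gap: -0.0
gripper_force: 0.0
```

Call:
move_arm([
  {"dx": 0, "dy": 0, "dz": -0.89, "rx": 0, "ry": 0, "rz": 0},
  {"dx": 0, "dy": 0, "dz": -0.89, "rx": 0, "ry": 0, "rz": 0},
  {"dx": 0, "dy": 0, "dz": -0.89, "rx": 0, "ry": 0, "rz": 0},
  {"dx": 0, "dy": 0, "dz": -0.89, "rx": 0, "ry": 0, "rz": 0},
  {"dx": 0, "dy": 0, "dz": -0.89, "rx": 0, "ry": 0, "rz": 0},
  {"dx": -0.39, "dy": -0.1, "dz": 0, "rx": 0, "ry": 0, "rz": 0},
  {"dx": -0.39, "dy": -0.1, "dz": 0, "rx": 0, "ry": 0, "rz": 0},
  {"dx": -0.39, "dy": -0.1, "dz": 0, "rx": 0, "ry": 0, "rz": 0},
  {"dx": -0.39, "dy": -0.1, "dz": 0, "rx": 0, "ry": 0, "rz": 0},
  {"dx": -0.39, "dy": -0.1, "dz": 0, "rx": 0, "ry": 0, "rz": 0},
])

```text
t: 9.05
tcp_pos: [0.6243, -0.1355, 0.2957]
tool_rot: [0.608, 0.794, 0.001, 0.0]
force: [-0.2, 0.6, 0.6]
finger_gap: -0.0
gripper_force: 0.0
```

Call:
move_arm([
  {"dx": -0.24, "dy": -0.06, "dz": -0.04, "rx": 0, "ry": 0, "rz": 0},
  {"dx": -0.24, "dy": -0.06, "dz": -0.04, "rx": 0, "ry": 0, "rz": 0},
  {"dx": -0.24, "dy": -0.06, "dz": -0.05, "rx": 0, "ry": 0, "rz": 0},
  {"dx": -0.24, "dy": -0.06, "dz": -0.06, "rx": 0, "ry": 0, "rz": 0},
  {"dx": -0.24, "dy": -0.06, "dz": -0.07, "rx": 0, "ry": 0, "rz": 0},
  {"dx": -0.24, "dy": -0.06, "dz": -0.07, "rx": 0, "ry": 0, "rz": 0},
  {"dx": -0.24, "dy": -0.06, "dz": -0.08, "rx": 0, "ry": 0, "rz": 0},
  {"dx": -0.24, "dy": -0.06, "dz": -0.09, "rx": 0, "ry": 0, "rz": 0},
  {"dx": -0.24, "dy": -0.06, "dz": -0.1, "rx": 0, "ry": 0, "rz": 0},
  {"dx": -0.24, "dy": -0.06, "dz": -0.1, "rx": 0, "ry": 0, "rz": 0},
])

```text
t: 10.3
tcp_pos: [0.5646, -0.1503, 0.2774]
tool_rot: [0.608, 0.794, 0.001, -0.0]
force: [3.7, 1.4, 0.3]
finger_gap: 0.0
gripper_force: 1.8
```

```bash
python3 - <<'E'
from h import *
a=cams.snapshot('wrist');b=cams.snapshot('top')[120:360,300:620]
cv2.imwrite('pics/a3.png',np.hstack([cv2.resize(a,(400,300)),cv2.resize(b,(400,300))])[:,:,::-1])
E
```

```text
(no output)
```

View pics/a3.png

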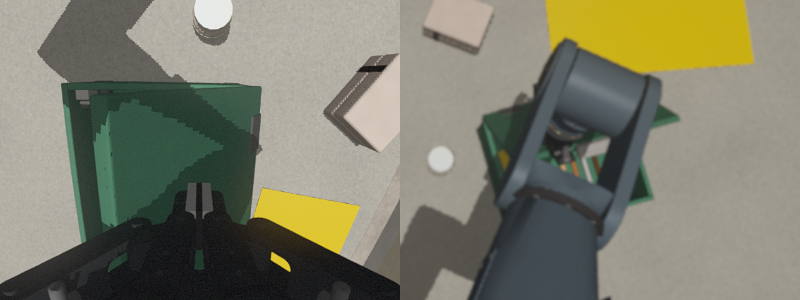

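The lid is following the fingers with about 4 N: the wrist view shows it leaning over the chest. I continue along the arc.

Call:
move_arm([
  {"dx": -0.37, "dy": -0.09, "dz": -0.21, "rx": 0, "ry": 0, "rz": 0},
  {"dx": -0.36, "dy": -0.09, "dz": -0.24, "rx": 0, "ry": 0, "rz": 0},
  {"dx": -0.35, "dy": -0.09, "dz": -0.27, "rx": 0, "ry": 0, "rz": 0},
  {"dx": -0.34, "dy": -0.09, "dz": -0.29, "rx": 0, "ry": 0, "rz": 0},
  {"dx": -0.32, "dy": -0.08, "dz": -0.32, "rx": 0, "ry": 0, "rz": 0},
  {"dx": -0.3, "dy": -0.07, "dz": -0.35, "rx": 0, "ry": 0, "rz": 0},
  {"dx": -0.27, "dy": -0.07, "dz": -0.37, "rx": 0, "ry": 0, "rz": 0},
  {"dx": -0.25, "dy": -0.06, "dz": -0.39, "rx": 0, "ry": 0, "rz": 0},
  {"dx": -0.22, "dy": -0.06, "dz": -0.4, "rx": 0, "ry": 0, "rz": 0},
  {"dx": -0.2, "dy": -0.05, "dz": -0.42, "rx": 0, "ry": 0, "rz": 0},
])

```text
t: 11.65
tcp_pos: [0.4897, -0.1689, 0.1951]
tool_rot: [0.608, 0.794, 0.0, -0.001]
force: [-0.2, -0.9, 1.8]
finger_gap: 0.002
gripper_force: 1.0
```

Call:
move_arm([
  {"dx": -0.1, "dy": -0.03, "dz": -0.27, "rx": 0, "ry": 0, "rz": 0},
  {"dx": -0.1, "dy": -0.03, "dz": -0.27, "rx": 0, "ry": 0, "rz": 0},
  {"dx": -0.08, "dy": -0.02, "dz": -0.27, "rx": 0, "ry": 0, "rz": 0},
  {"dx": -0.06, "dy": -0.02, "dz": -0.27, "rx": 0, "ry": 0, "rz": 0},
  {"dx": -0.04, "dy": -0.01, "dz": -0.27, "rx": 0, "ry": 0, "rz": 0},
  {"dx": 0, "dy": 0, "dz": -0.27, "rx": 0, "ry": 0, "rz": 0},
  {"dx": 0, "dy": 0, "dz": -0.27, "rx": 0, "ry": 0, "rz": 0},
  {"dx": 0, "dy": 0, "dz": -0.2, "rx": 0, "ry": 0, "rz": 0},
  {"dx": 0, "dy": 0, "dz": 0, "rx": 0, "ry": 0, "rz": 0},
  {"dx": 0, "dy": 0, "dz": 0, "rx": 0, "ry": 0, "rz": 0},
])

```text
t: 12.9
tcp_pos: [0.4812, -0.1718, 0.1438]
tool_rot: [0.608, 0.794, 0.001, 0.0]
force: [-0.3, -0.1, -0.2]
finger_gap: -0.001
gripper_force: 0.0
```

Call:
move_arm([
  {"dx": 0, "dy": 0, "dz": -0.06, "rx": 0, "ry": 0, "rz": 0},
  {"dx": 0, "dy": 0, "dz": -0.06, "rx": 0, "ry": 0, "rz": 0},
  {"dx": 0, "dy": 0, "dz": -0.06, "rx": 0, "ry": 0, "rz": 0},
  {"dx": 0, "dy": 0, "dz": -0.06, "rx": 0, "ry": 0, "rz": 0},
  {"dx": 0, "dy": 0, "dz": -0.06, "rx": 0, "ry": 0, "rz": 0},
  {"dx": 0, "dy": 0, "dz": 0, "rx": 0, "ry": 0, "rz": 0},
  {"dx": 0, "dy": 0, "dz": 0, "rx": 0, "ry": 0, "rz": 0},
  {"dx": 0, "dy": 0, "dz": 0, "rx": 0, "ry": 0, "rz": 0},
  {"dx": 0, "dy": 0, "dz": 0, "rx": 0, "ry": 0, "rz": 0},
  {"dx": 0, "dy": 0, "dz": 0, "rx": 0, "ry": 0, "rz": 0},
])

```text
t: 14.15
tcp_pos: [0.4812, -0.1719, 0.1403]
tool_rot: [0.607, 0.794, 0.001, 0.001]
force: [-6.3, 3.4, 29.2]
finger_gap: -0.0
gripper_force: 14.9
```

29 N at z = 0.140, the height of a shut lid's top face. I lift off and check.

Call:
move_arm([
  {"dx": 0, "dy": 0, "dz": 0.3, "rx": 0, "ry": 0, "rz": 0},
  {"dx": 0, "dy": 0, "dz": 1, "rx": 0, "ry": 0, "rz": 0},
  {"dx": 0, "dy": 0, "dz": 1, "rx": 0, "ry": 0, "rz": 0},
  {"dx": 0, "dy": 0, "dz": 1, "rx": 0, "ry": 0, "rz": 0},
  {"dx": 0, "dy": 0, "dz": 1, "rx": 0, "ry": 0, "rz": 0},
  {"dx": 0, "dy": 0, "dz": 1, "rx": 0, "ry": 0, "rz": 0},
  {"dx": 0, "dy": 0, "dz": 1, "rx": 0, "ry": 0, "rz": 0},
  {"dx": 0, "dy": 0, "dz": 1, "rx": 0, "ry": 0, "rz": 0},
  {"dx": 0, "dy": 0, "dz": 1, "rx": 0, "ry": 0, "rz": 0},
  {"dx": 0, "dy": 0, "dz": 0, "rx": 0, "ry": 0, "rz": 0},
])

```text
t: 15.4
tcp_pos: [0.4818, -0.1723, 0.3452]
tool_rot: [0.608, 0.794, 0.001, 0.002]
force: [0.7, 0.3, -0.6]
finger_gap: -0.001
gripper_force: 0.0
```

```bash
python3 - <<'E'
from h import *
a=cams.snapshot('wrist');b=cams.snapshot('side')
cv2.imwrite('pics/a4.png',np.hstack([cv2.resize(a,(400,300)),cv2.resize(b,(400,300))])[:,:,::-1])
E
```

```text
(no output)
```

View pics/a4.png

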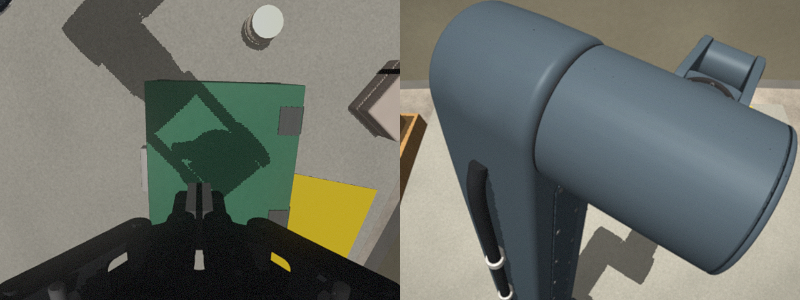

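The wrist view shows the green lid lying flat over the whole chest, with its left edge running from (147,82) to (303,87) and no gap visible. The blue chest was never touched.

```bash
python3 -c "
from h import *
print(order.sign_off())"
```

```text
the job is handed in; nothing more can be done
None
```

I broke the green chest's stay at its yellow pad, lowered the lid until it met its stop (29 N at 0.140 m, the height of a shut lid) and handed the job in at about 15.5 s; the arm never went near the blue chest's lid, though I took no final picture of it.

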